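# Lay out the blood-smear staining line

## Task

Set up the staining line on the yellow-edged mat: the red jar on the middle of the mat, the teal jar next to it on the slide-box side and the violet jar next to it on the drying-rack side, in a straight row along the mat's long centre line with a thumb's width (about 25 mm) clear between the feet of neighbouring jars. Stand the dropper bottle on the mat straight behind the violet jar (the side away from the robot), about 25 mm clear of its foot, and lay the green cover-glass box on top of the slide box, centred and with long sides parallel. Set the glass jars down gently, neither dropped nor forced down, keep jars, bottle and the orange carton upright, and do not shift the slide box, the orange carton or the forceps.

Things in the scene. Friction and masses are not known exactly. Their poses are not given: they have to be found in the camera images.
- mat: fixed flat mat, grey with a 12 mm yellow border, 280 mm long (its y) by 200 mm deep (its x), 2.5 mm thick, lying on the bench. Origin: centre of its underside; x points to its far long edge, away from the robot (behind), y to the robot's left, both turned with the mat (up to 0.18 rad). The row runs along its y axis: jar centres about 83 mm apart; the dropper stands about 71 mm beyond the violet jar in +x.
- slide_box: loose shut white carton of microscope slides with dark blue bands, 104 mm long (its x) by 80 mm wide (its y) by 34 mm high, 0.4 kg, standing on the bench 190 mm from the mat's centre beyond one short end of the mat, left or right. Origin: centre of its underside; z up. Stays where it is; the cover-glass box goes on its flat top.
- drying_rack: fixed white slide-drying rack with glass slides standing in it, 140 mm (its x) by 82 mm (its y) by 43 mm high, on the bench beyond the other short end of the mat, 190 mm from the mat's centre. Origin: centre of its underside.
- teal_jar: loose round teal glass staining jar (fixative, the first dip), screw-capped and shut, 101 mm tall, about 0.18 kg: foot 58 mm across and 6 mm high, tapering by 14 mm height to a straight body 48 mm across up to 79 mm, then a black cap 49 mm across with a teal disc 39 mm across on top. Grip it high, about 70 mm up, so that the palm clears the cap. Origin: centre of its underside; z up; its yaw means nothing.
- red_jar: loose round red glass staining jar (the second dip), screw-capped and shut, 101 mm tall, about 0.18 kg: foot 58 mm across and 6 mm high, tapering by 14 mm height to a straight body 48 mm across up to 79 mm, then a black cap 49 mm across with a red disc 39 mm across on top. Grip it high, about 70 mm up, so that the palm clears the cap. Origin: centre of its underside; z up; its yaw means nothing.
- violet_jar: loose round violet glass staining jar (the third dip), screw-capped and shut, 101 mm tall, about 0.18 kg: foot 58 mm across and 6 mm high, tapering by 14 mm height to a straight body 48 mm across up to 79 mm, then a black cap 49 mm across with a violet disc 39 mm across on top. Grip it high, about 70 mm up, so that the palm clears the cap. Origin: centre of its underside; z up; its yaw means nothing.
- dropper: loose round cream dropper bottle of buffer, white pointed nozzle up, shut, 95 mm tall, about 0.06 kg: body 36 mm across up to 67 mm, shoulder to 74 mm, collar 21 mm across to 83 mm, then the tapering nozzle. Origin: centre of its underside; z up; its yaw means nothing.
- cover_box: loose shut green cover-glass box with a white label on top, 66 mm long (its x) by 42 mm wide (its y) by 24 mm high, about 0.07 kg, lying flat on the bench at any yaw. Origin: centre of its underside; z up. Best gripped across its 42 mm width.
- carton: bystander: loose upright orange medicine carton with a white band, 46 mm (its x) by 66 mm (its y) by 125 mm high. Origin: centre of its underside. Leave it alone.
- forceps: bystander: loose steel locking forceps lying flat, about 145 mm long (its x), 65 mm over the finger rings, 8 mm high. Origin: on the bench, between its ends. Leave it alone.
There are look-alikes about, which are no part of the job. What is shaped like the teal_jar but pink is not meant.

How it is judged (in metres and radians):
At the end, for the whole second after the job is handed in: Red within 15 mm of mat centre; row within 15 mm of centre line; teal (slide side), violet (rack side) 68-98 mm from red; dropper 55-90 mm from violet, 54-90 behind line, 63-103 along; all upright on mat; cover box flat on slide box within 12 mm, 0.2 rad; released, at rest (horizontal distance between red_jar and mat below 0.015 m and x of teal_jar in the frame of mat between -0.015 and 0.015 m and x of red_jar in the frame of mat between -0.015 and 0.015 m and x of violet_jar in the frame of mat between -0.015 and 0.015 m and horizontal distance between teal_jar and red_jar between 0.068 and 0.098 m and horizontal distance between violet_jar and red_jar between 0.068 and 0.098 m and horizontal distance between dropper and violet_jar between 0.055 and 0.09 m and x of dropper in the frame of mat between 0.054 and 0.09 m and z of teal_jar in the frame of mat between 0 and 0.006 m and angle between each of teal_jar, red_jar, violet_jar, dropper, cover_box's own z axis and vertical below 0.1 rad and z of red_jar in the frame of mat between 0 and 0.006 m and z of violet_jar in the frame of mat between 0 and 0.006 m and z of dropper in the frame of mat between 0 and 0.006 m and horizontal distance between cover_box and slide_box below 0.012 m and z of cover_box in the frame of slide_box between 0.03 and 0.038 m and angle between the x axis of cover_box and the x axis of slide_box, either way round below 0.2 rad and ((y of slide_box in the frame of mat between 0.1 and 0.3 m and y of teal_jar in the frame of mat between 0.06 and 0.11 m and y of violet_jar in the frame of mat between -0.11 and -0.06 m and y of dropper in the frame of mat between -0.103 and -0.063 m) or (y of slide_box in the frame of mat between -0.3 and -0.1 m and y of teal_jar in the frame of mat between -0.11 and -0.06 m and y of violet_jar in the frame of mat between 0.06 and 0.11 m and y of dropper in the frame of mat between 0.063 and 0.103 m)) and linear speed of each of teal_jar, red_jar, violet_jar, dropper, cover_box below 0.02 m/s and angular speed of each of teal_jar, red_jar, violet_jar, dropper, cover_box below 0.2 rad/s); the robot touches nothing.
It fails at once if the slide box, the orange carton or the forceps is shifted by more than 20 mm (distance of any of carton, forceps, slide_box from where it was at the start of the episode above 0.02 m).
It fails at once if a jar, the dropper or the orange carton is tipped beyond 35 degrees (angle between any of teal_jar, red_jar, violet_jar, dropper, carton's own z axis and vertical above 0.61 rad).
It fails at once if a glass jar is dropped on the mat (falls or strikes at over 0.5 m/s within 20 mm of its place) ((z of teal_jar in the frame of mat below 0.022 m and horizontal distance between teal_jar and mat below 0.13 m and linear speed of teal_jar above 0.5 m/s) or (z of red_jar in the frame of mat below 0.022 m and horizontal distance between red_jar and mat below 0.13 m and linear speed of red_jar above 0.5 m/s) or (z of violet_jar in the frame of mat below 0.022 m and horizontal distance between violet_jar and mat below 0.13 m and linear speed of violet_jar above 0.5 m/s)).
It fails at once if a glass jar is pressed or banged on the mat with over 80 N (contact force between any of teal_jar, red_jar, violet_jar and mat above 80 N).
It also fails if it takes over 109 s, if anything falls off the work surface, if the arm or the gripper's body presses on something with over 40 N, if the wrist force passes 120 N, or if a joint passes its speed limit or range.

## Robot

A 6-joint arm with a two-finger parallel gripper is mounted at the origin on the work surface. World frame = base frame: x ahead of the robot, y to its left, z up, the work surface at z = 0. Lengths are in m, angles in degrees, forces in N, time in s.
With the tool pointing down it reaches from about 0.325 to 0.85 m from the base axis. Payload 15.5 kg.
Tool frame: the origin (TCP) lies midway between the tips of the shut fingers; the grasp point (between the pads) lies 19 mm behind it; y points along the fingers, x is the direction in which the jaws open and shut, and the axes are right-handed (so a half turn about y gives the same grasp; the last joint's range is limited). The gripper opens to 91 mm and grips with 3 to 60 N. Pads are 32 mm wide; open, the fingers measure 118 mm over their backs; the gripper's body (76 mm by 178 mm) begins 60 mm behind the grasp point.
Start: joints at [-69.07, 28.281, 77.091, -0, 74.628, -5.472], TCP at [0.278, -0.56, 0.214] pointing down, gripper open.
Joint ranges: [-166.48, 166.48], [-47.26, 123.95], [12.59, 153.08], [-70.14, 250.14], [6.76, 159.57], [-176.63, 176.63]. Speed limits (degrees/s): [108.29, 108.29, 147.25, 172.46, 172.46, 172.46].

## Interface

Orientations are given as a 3x3 rotation matrix whose columns are the frame's x, y, z axes.
In Python, from bench import ctrl gives the robot as it stands. The module is installed in compiled form; this text tells all that it offers. Calls block until the motion is done:
- ctrl.goto(position, orientation): joint-space move of the TCP to a pose.
- ctrl.move_l(position, vel=0.15, ori=None, contact_N=None): straight line of the TCP; ori=None keeps the orientation; vel is the mean speed in m/s. With contact_N (N) it stops when the force on the tool has changed by that much, and returns True; else False.
- ctrl.movej(angles): joint-space move.
- ctrl.command_gripper(opening): opening from 0.0 (shut) to 1.0 (fully open); the grip force is fixed at half the most; returns when the fingers have stopped.
- ctrl.sleep(seconds).
- ctrl.ik(position, orientation): joint angles nearest the present ones, or None.
- ctrl.read_camera(name): name is "scene" or "top"; returns the picture (384x512x3 uint8, blue, green, red); there is no depth.
- ctrl.camera_params(name): a dict with "fx", "fy", "cx", "cy" (pixels), "pose" (4x4, takes a point from camera to world coordinates). Camera axes: x right, y up, looking along -z (the intrinsics and any distortion apply to the point x, -y, -z); pixel columns grow to the right and rows downward; lengths in m; the calibration is good to about 2 mm. A picture is of the moment at which its call begins. camera_params takes no time and is no camera call.
A pose or a line that the arm cannot do raises ctrl.MotionError and nothing moves.
- ctrl.sign_off(): hands the job in, once; it reports no verdict.
Readings, each from a call of its own:
- ctrl.current_t(): time.
- ctrl.current_q(): joint angles.
- ctrl.current_dq(): joint speeds.
- ctrl.current_effort(): joint torques, N m.
- ctrl.current_tool_pos(): TCP position.
- ctrl.current_eef_rot(): TCP orientation.
- ctrl.current_contact_force(): force on the tool from outside, world axes, zero at the start.
- ctrl.current_wrist_torque(): the same for the moment, N m.
- ctrl.current_grip_width(): opening from 0.0 (shut) to 1.0 (fully open).
Only numpy, scipy, OpenCV 4.12 (cv2) and the standard library are available. Lean on these libraries where they do the work, as an engineer would, in place of code of your own. Each camera call takes 0.05 s, during which the arm holds its last target.

## Working session

There is one attempt and no reset: what is moved stays moved. The work goes in short steps, each a Python script; the robot and the scene stay as the last script left them, time stands still between calls to the robot, and variables do not carry over. Pictures are saved under pics/ and viewed, and the job is handed in when it is done.

```bash
mkdir -p pics; ls
python3 - <<'E'
from bench import ctrl
import cv2,numpy as np
np.set_printoptions(precision=4,suppress=True)
for n in("scene","top"):
    cv2.imwrite(f"pics/{n}0.png",ctrl.read_camera(n)); p=ctrl.camera_params(n); print(n,p)
print(ctrl.current_t(),ctrl.current_tool_pos(),ctrl.current_eef_rot(),ctrl.current_grip_width())
E
```

```text
pics
scene {'fx': 463.94609292460905, 'fy': 463.94609292460905, 'cx': 255.73226654642988, 'cy': 192.2732670248107, 'pose': array([[ 0.2529, -0.6363,  0.7288,  1.3702],
       [ 0.9673,  0.182 , -0.1768, -0.2036],
       [-0.0201,  0.7496,  0.6615,  0.8597],
       [ 0.    ,  0.    ,  0.    ,  1.    ]])}
top {'fx': 479.11329614606404, 'fy': 479.11329614606404, 'cx': 261.46526479403593, 'cy': 196.99165407129487, 'pose': array([[-0.0092,  0.9853, -0.1704,  0.2118],
       [-1.    , -0.0084,  0.0053,  0.0158],
       [ 0.0038,  0.1704,  0.9854,  1.4403],
       [ 0.    ,  0.    ,  0.    ,  1.    ]])}
0.1 [ 0.2778 -0.5595  0.2134] [[ 0.4446 -0.0004  0.8957]
 [-0.8957  0.001   0.4446]
 [-0.0011 -1.      0.0001]] 1.0004967228640678
```

View pics/top0.png

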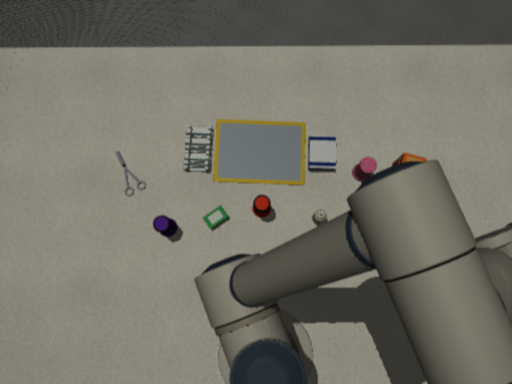

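View pics/scene0.png

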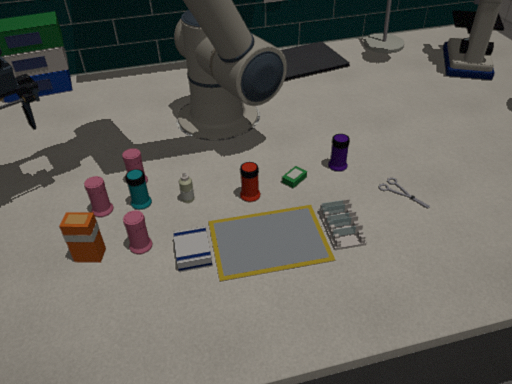

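Run:
```python
import cv2
t=cv2.imread("pics/top0.png");s=cv2.imread("pics/scene0.png")
cv2.imwrite("pics/t_a.png",cv2.resize(t[105:245,140:350],None,fx=3.8,fy=3.8,interpolation=cv2.INTER_CUBIC))
cv2.imwrite("pics/s_a.png",cv2.resize(s[140:280,55:215],None,fx=4,fy=4,interpolation=cv2.INTER_CUBIC))
cv2.imwrite("pics/s_b.png",cv2.resize(s[130:280,200:400],None,fx=4,fy=4,interpolation=cv2.INTER_CUBIC))
```

```text
(no output)
```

View pics/t_a.png

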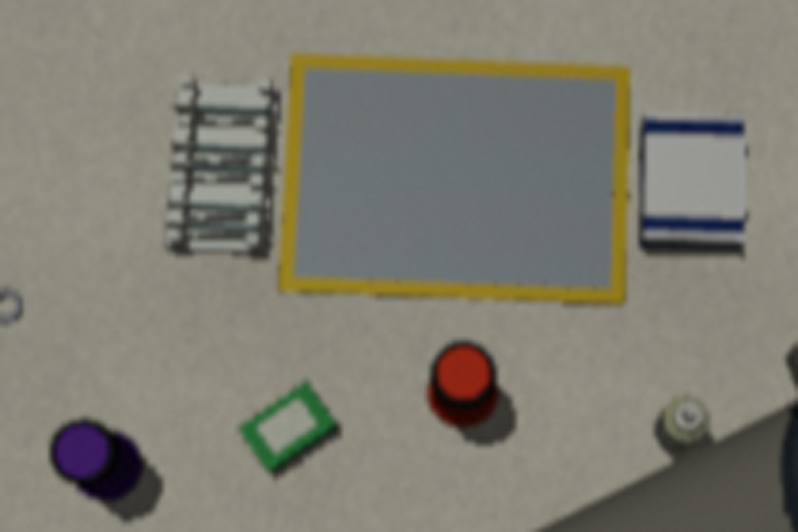

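View pics/s_a.png

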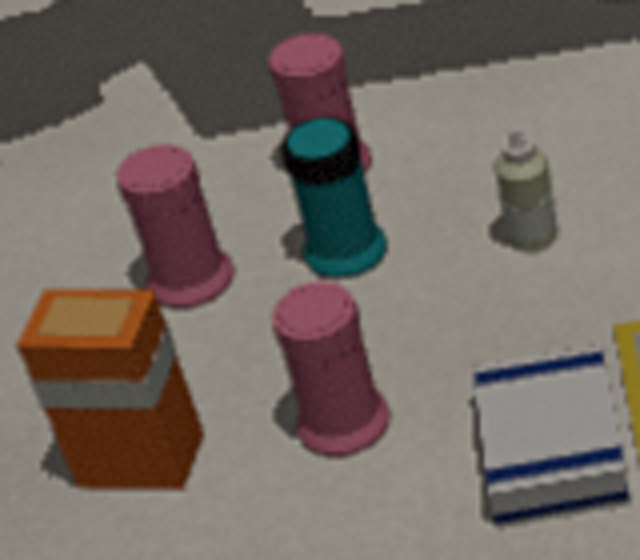

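View pics/s_b.png

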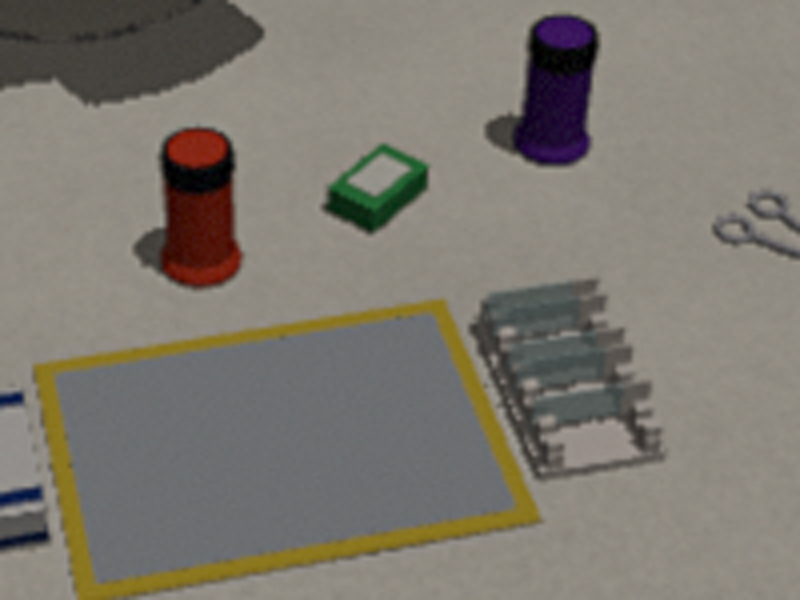

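```bash
cat > h.py <<'E'
from bench import ctrl
import numpy as np
np.set_printoptions(precision=4,suppress=True)
P={n:ctrl.camera_params(n) for n in("scene","top")}
def bp(n,u,v,z):
    p=P[n];T=np.array(p["pose"]);d=T[:3,:3]@np.array([(u-p["cx"])/p["fx"],-(v-p["cy"])/p["fy"],-1]);o=T[:3,3]
    return (o+d*(z-o[2])/d[2])
def pr(n,X):
    p=P[n];T=np.array(p["pose"]);c=T[:3,:3].T@(np.asarray(X)-T[:3,3]);return np.array([p["cx"]+p["fx"]*c[0]/-c[2],p["cy"]-p["fy"]*c[1]/-c[2]])
def cr(n,u,v,z,s,ox,oy): return bp(n,(u+.5)/s-.5+ox,(v+.5)/s-.5+oy,z)
E
python3 - <<'E'
from h import *
T=lambda u,v,z:cr("top",u,v,z,3.8,140,105)[:2]
A=lambda u,v,z:cr("scene",u,v,z,4,55,140)[:2]
B=lambda u,v,z:cr("scene",u,v,z,4,200,130)[:2]
def rep(n,c):
    c=np.array(c);print(n,"ctr",c.mean(0),"sides",[np.linalg.norm(c[i]-c[i-1]).round(4) for i in range(len(c))],"ang",[np.degrees(np.arctan2(*(c[i]-c[i-1])[::-1])).round(1) for i in range(len(c))])
rep("mat T",[T(*p,.0025) for p in[(293,55),(629,68),(624,303),(280,291)]])
rep("mat B",[B(*p,.0025) for p in[(445,299),(35,367),(80,600),(541,519)]])
rep("slide T240",[T(*p,.034) for p in[(644,119),(745,121),(743,241),(641,239)]])
rep("slide T230",[T(*p,.034) for p in[(644,119),(745,121),(743,231),(641,229)]])
rep("slide A strip",[A(*p,.034) for p in[(475,373),(603,353),(622,466),(488,487)]])
rep("slide A band",[A(*p,.034) for p in[(475,373),(603,353),(620,456),(486,477)]])
print("slide base A",A(492,523,0),A(628,501,0))
print("red",T(464,372,.101),B(197,149,.101))
print("violet",T(83,451,.101),B(563,34,.101))
print("teal",A(320,138,.101))
print("dropper tip",T(688,413,.09),A(517,137,.093))
rep("cover T",[T(*p,.024) for p in[(306,382),(336,422),(276,473),(240,430)]])
rep("cover B",[B(*p,.024) for p in[(383,145),(427,167),(376,210),(330,188)]])
for n,p in dict(pinkback=(307,55),pinkleft=(157,167),pinkfront=(315,310)).items(): print(n,A(*p,.101))
E
```

```text
mat T ctr [0.6036 0.0121] sides [np.float64(0.1987), np.float64(0.2771), np.float64(0.1975), np.float64(0.2773)] ang [np.float64(-2.6), np.float64(-92.8), np.float64(177.4), np.float64(87.5)]
mat B ctr [0.6069 0.012 ] sides [np.float64(0.1978), np.float64(0.2793), np.float64(0.1947), np.float64(0.2781)] ang [np.float64(177.0), np.float64(-92.4), np.float64(-2.6), np.float64(87.0)]
slide T240 ctr [ 0.592  -0.1766] sides [np.float64(0.0988), np.float64(0.081), np.float64(0.0988), np.float64(0.0809)] ang [np.float64(-2.9), np.float64(-91.6), np.float64(177.0), np.float64(88.4)]
slide T230 ctr [ 0.5961 -0.1767] sides [np.float64(0.0907), np.float64(0.081), np.float64(0.0906), np.float64(0.0809)] ang [np.float64(-3.0), np.float64(-91.6), np.float64(177.0), np.float64(88.4)]
slide A strip ctr [ 0.5999 -0.1788] sides [np.float64(0.0931), np.float64(0.0791), np.float64(0.0939), np.float64(0.0779)] ang [np.float64(177.5), np.float64(86.7), np.float64(-3.2), np.float64(-93.9)]
slide A band ctr [ 0.5959 -0.1788] sides [np.float64(0.0853), np.float64(0.0791), np.float64(0.086), np.float64(0.0783)] ang [np.float64(177.2), np.float64(86.7), np.float64(-3.3), np.float64(-93.8)]
slide base A [ 0.6422 -0.2219] [ 0.6474 -0.1412]
red [0.4275 0.008 ] [0.4315 0.0074]
violet [0.3708 0.2901] [0.3762 0.2882]
teal [ 0.3783 -0.2866]
dropper tip [ 0.3967 -0.1594] [ 0.4029 -0.1619]
cover T ctr [0.3977 0.1447] sides [np.float64(0.0637), np.float64(0.0398), np.float64(0.0613), np.float64(0.0444)] ang [np.float64(-53.8), np.float64(-143.4), np.float64(130.4), np.float64(39.9)]
cover B ctr [0.4035 0.1455] sides [np.float64(0.0628), np.float64(0.0396), np.float64(0.061), np.float64(0.0397)] ang [np.float64(125.2), np.float64(34.0), np.float64(-54.7), np.float64(-143.4)]
pinkback [ 0.2834 -0.2896]
pinkleft [ 0.3792 -0.3899]
pinkfront [ 0.5407 -0.2995]
```

```bash
cat >> h.py <<'E'
def R(deg):
    a=np.radians(deg);c,s=np.cos(a),np.sin(a)
    return np.array([[c,0,-s],[s,0,c],[0,-1,0]],float)
M=np.array([.605,.012]);my=np.radians(-2.7)
ax=np.array([np.cos(my),np.sin(my)]);ay=np.array([-np.sin(my),np.cos(my)])
def best(p,a):
    q0=np.array(ctrl.current_q());b=None
    for k in(a,a+180,a-180):
        q=ctrl.ik(p,R(k))
        if q is None: continue
        c=np.abs(np.array(q)-q0)[[0,1,2,3,5]].max()
        if abs(q[5])<170 and(b is None or c<b[0]): b=(c,k)
    return b[1]
def st(m): print(m,"t",round(float(ctrl.current_t()),2),"tcp",np.array(ctrl.current_tool_pos()),"w",round(float(ctrl.current_grip_width()*91),1),"F",np.array(ctrl.current_contact_force()),flush=True)
def pick(xy,z,a,hi=.2,pre=1.0,lift=.2):
    p=[*xy,hi];k=best(p,a);ctrl.goto(p,R(k))
    if abs(ctrl.current_grip_width()-pre)>.05: ctrl.command_gripper(pre)
    c=ctrl.move_l([*xy,z],vel=.18,contact_N=12)
    st(f"at grasp contact={c}")
    ctrl.command_gripper(0.0);st("gripped")
    ctrl.move_l([*xy,lift],vel=.2);st("lifted")
def place(xy,z,a,hi=.2,rel=.7,cN=4,up=.2):
    p=[*xy,hi];k=best(p,a);ctrl.goto(p,R(k))
    ctrl.move_l([*xy,z+.012],vel=.2)
    c=ctrl.move_l([*xy,z-.004],vel=.03,contact_N=cN);st(f"down contact={c}")
    ctrl.command_gripper(rel)
    ctrl.move_l([*xy,up],vel=.25);st("up")
E
python3 - <<'E'
from h import *
import cv2
pick((.4005,.145),.005,35.5,lift=.16)
cv2.imwrite("pics/t1.png",ctrl.read_camera("top"));cv2.imwrite("pics/s1.png",ctrl.read_camera("scene"))
E
```

```text
at grasp contact=False t 3.87 tcp [0.4009 0.145  0.0055] w 90.7 F [0.29   0.1752 0.6563]
gripped t 4.67 tcp [0.4005 0.145  0.005 ] w 41.5 F [-0.814  -0.0773  1.037 ]
lifted t 5.6 tcp [0.4    0.1449 0.1593] w 41.7 F [-0.1816 -0.0399 -0.4736]
```

Run:
```python
import cv2
t=cv2.imread("pics/t1.png")
cv2.imwrite("pics/t1b.png",cv2.resize(t[100:260,260:450],None,fx=4,fy=4,interpolation=cv2.INTER_CUBIC)[:600])
```

```text
(no output)
```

View pics/t1b.png

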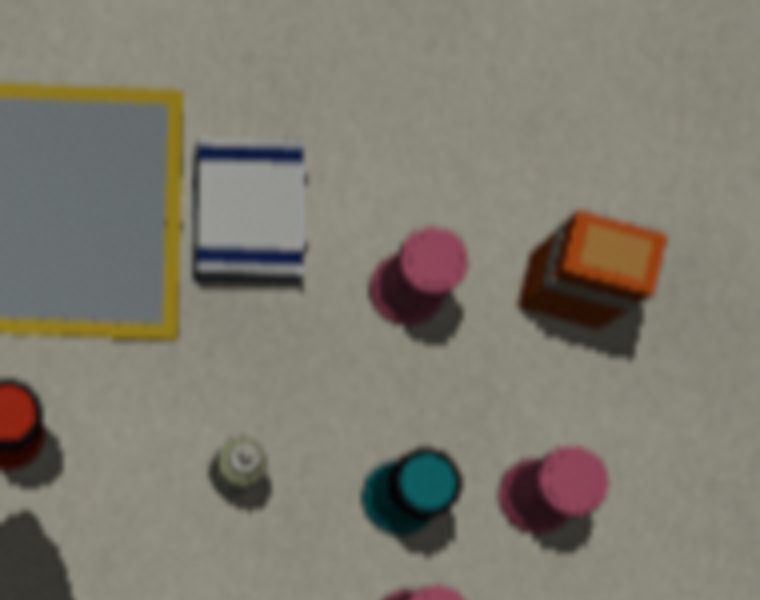

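View pics/s1.png

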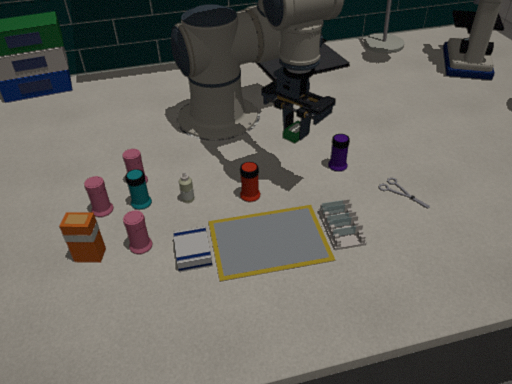

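Run:
```python
from h import *
import cv2
C=lambda u,v,z:cr("top",u,v,z,4,260,100)[:2]
print("teal",C(428,481,.101),"slide",C(250,206,.034), C(250,141,.034),C(250,274,.034),"drop",C(242,457,.093))
place((.5955,-.178),.039,87,rel=.75,cN=3)
cv2.imwrite("pics/t2.png",ctrl.read_camera("top"))
```

```text
teal [ 0.3755 -0.2869] slide [ 0.5945 -0.1768] [ 0.6456 -0.1784] [ 0.5416 -0.1752] drop [ 0.3947 -0.1574]
down contact=True t 8.46 tcp [ 0.5956 -0.1781  0.0383] w 42.0 F [ 1.5402 -0.7054  1.122 ]
up t 9.85 tcp [ 0.5948 -0.1777  0.1987] w 68.3 F [-0.0982  0.4868  0.3775]
```

Run:
```python
from h import *
import cv2
t=cv2.imread("pics/t2.png")
cv2.imwrite("pics/t2b.png",cv2.resize(t[120:190,290:360],None,fx=8,fy=8,interpolation=cv2.INTER_CUBIC))
V=M+.083*ay;D=V+.071*ax
pick((.399,-.160),.031,0,pre=.75)
place(D,.0335,87.3,rel=.7,cN=3)
cv2.imwrite("pics/t3.png",ctrl.read_camera("top"));cv2.imwrite("pics/s3.png",ctrl.read_camera("scene"))
```

```text
at grasp contact=False t 12.29 tcp [ 0.3994 -0.1602  0.0315] w 67.9 F [-0.7859  0.2268 -0.092 ]
gripped t 12.9 tcp [ 0.399  -0.16    0.0311] w 35.4 F [-0.4279 -0.1232  5.7063]
lifted t 13.89 tcp [ 0.3985 -0.1597  0.1992] w 34.8 F [-0.072   0.0753 -0.8003]
down contact=True t 16.68 tcp [0.6801 0.0913 0.033 ] w 35.4 F [ 0.8727 -1.3568  3.2008]
up t 18.11 tcp [0.6791 0.0915 0.1987] w 63.6 F [-0.8234  0.4423 -0.8671]
```

View pics/t3.png

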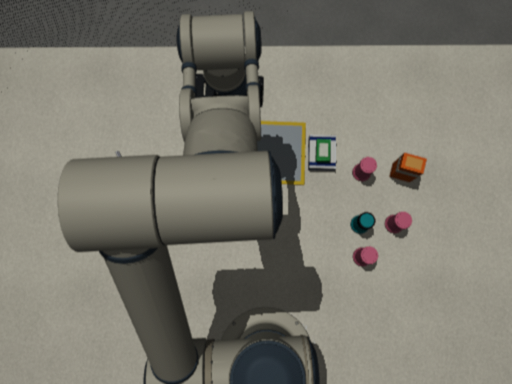

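View pics/s3.png

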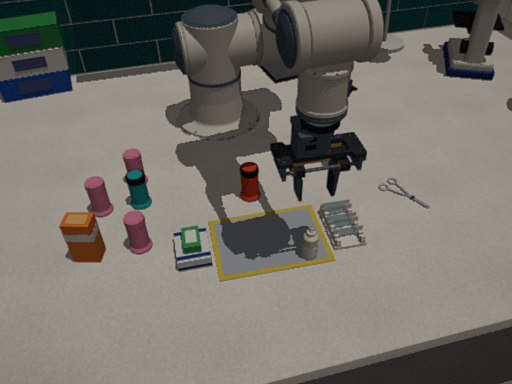

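Run:
```python
from h import *
import cv2
V=M+.083*ay
pick((.3735,.2892),.051,0,pre=.85)
place(V,.0535,87.3,rel=.68,cN=4)
pick((.4295,.0077),.051,0,pre=.85)
place(M,.0535,-2.7,rel=.68,cN=4)
cv2.imwrite("pics/s4.png",ctrl.read_camera("scene"))
```

```text
at grasp contact=False t 20.98 tcp [0.3739 0.2894 0.0516] w 77.3 F [-0.5463  0.0373 -0.0154]
gripped t 21.53 tcp [0.3736 0.2893 0.0512] w 48.2 F [-1.2939 -0.1988  6.407 ]
lifted t 22.43 tcp [0.373  0.2889 0.1991] w 48.6 F [-0.6226 -0.0772 -1.5304]
down contact=True t 24.86 tcp [0.6093 0.0952 0.0534] w 48.0 F [0.0137 1.6891 2.685 ]
up t 26.02 tcp [0.6085 0.0949 0.1995] w 61.9 F [ 0.3858  0.5565 -0.444 ]
at grasp contact=False t 28.71 tcp [0.4298 0.0077 0.0515] w 77.2 F [-0.7687 -0.057  -0.1741]
gripped t 29.27 tcp [0.4296 0.0077 0.0512] w 48.2 F [-0.646  -0.0413  7.261 ]
lifted t 30.16 tcp [0.4289 0.0078 0.1992] w 48.3 F [-0.2073 -0.6145 -1.5656]
down contact=True t 32.16 tcp [0.6048 0.012  0.0532] w 48.3 F [-1.918   0.5195  1.133 ]
up t 33.32 tcp [0.6046 0.012  0.1995] w 61.8 F [ 0.7412  0.2065 -0.4994]
```

View pics/s4.png

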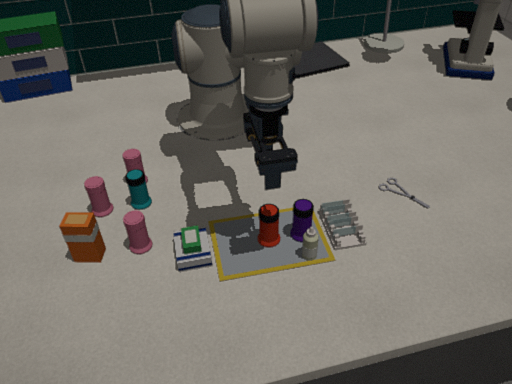

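Red (269,225), violet (302,220) and dropper (310,244) stand on the mat; the cover box is on the slide box (191,240). Now teal, then move clear and check.

Run:
```python
from h import *
import cv2
pick((.376,-.287),.051,0,pre=.82)
place(M-.083*ay,.0535,-2.7,rel=.68,cN=4)
k=best([.25,-.5,.25],-65);ctrl.goto([.278,-.56,.214],R(k));st("away")
ctrl.sleep(.5)
t=ctrl.read_camera("top");s=ctrl.read_camera("scene")
cv2.imwrite("pics/t5.png",cv2.resize(t[105:215,160:360],None,fx=4,fy=4,interpolation=cv2.INTER_CUBIC))
cv2.imwrite("pics/s5.png",s)
cv2.imwrite("pics/s5b.png",cv2.resize(s[170:290,160:360],None,fx=4,fy=4,interpolation=cv2.INTER_CUBIC))
```

```text
at grasp contact=False t 36.17 tcp [ 0.3763 -0.2873  0.0516] w 74.4 F [-0.4052  1.0944 -0.5501]
gripped t 36.69 tcp [ 0.3763 -0.2873  0.0513] w 48.0 F [ 0.9309 -0.0644  7.6533]
lifted t 37.58 tcp [ 0.3755 -0.2865  0.199 ] w 48.3 F [-0.5054 -0.0031 -2.3903]
down contact=True t 40.04 tcp [ 0.6018 -0.071   0.0535] w 48.0 F [ 2.4725 -1.0585  0.9546]
up t 41.2 tcp [ 0.6006 -0.0708  0.1995] w 61.7 F [-0.807   0.7026 -0.7956]
away t 43.31 tcp [ 0.2788 -0.5595  0.214 ] w 61.8 F [-0.0047  0.904  -0.1718]
```

View pics/t5.png

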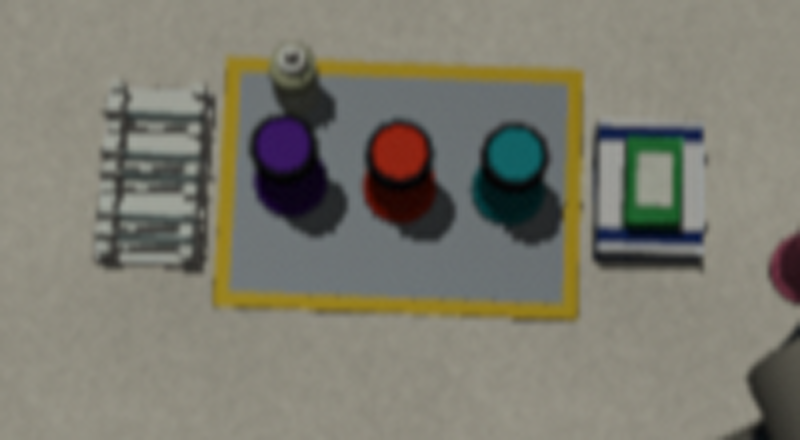

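View pics/s5b.png

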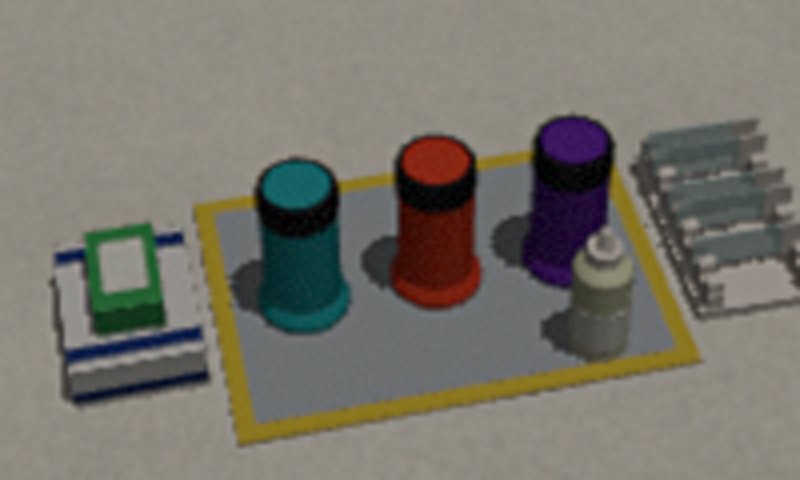

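View pics/s5.png

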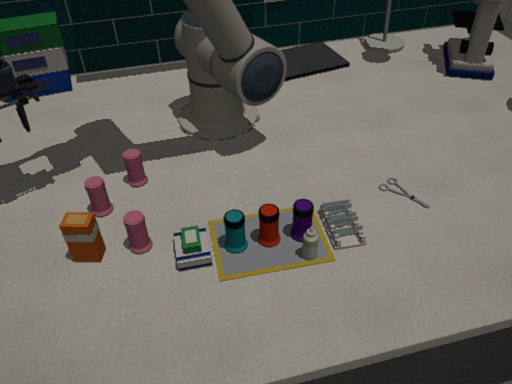

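Run:
```python
from h import *
T=lambda u,v,z:cr("top",u,v,z,4,160,105)[:2]
S=lambda u,v,z:cr("scene",u,v,z,4,160,170)[:2]
Mt=np.mean([T(*p,.0025) for p in[(228,58),(582,71),(578,319),(214,305)]],0)
Ms=np.mean([S(*p,.0025) for p in[(196,205),(609,137),(700,360),(240,443)]],0)
print(Mt,Ms)
for nm,M_,f,pts in(("top",Mt,T,dict(v=(283,146,.1035),r=(400,152,.1035),t=(515,154,.1035),d=(292,58,.0955))),("scn",Ms,S,dict(v=(573,141,.1035),r=(436,160,.1035),t=(298,186,.1035),d=(605,242,.096)))):
    for k,p in pts.items():
        e=f(*p)-M_;print(nm,k,[(e@ax).round(4),(e@ay).round(4)])
print("cover T",T(655,179,.058),"S",S(124,263,.058))
b=[S(*p,.058) for p in[(85,233),(154,223),(163,297),(92,305)]];print(np.mean(b,0),[np.degrees(np.arctan2(*(b[i]-b[i-1])[::-1])) for i in range(4)])
b=[T(*p,.034) for p in[(600,126),(703,128),(703,243),(597,241)]];print("bands T",np.mean(b,0)) 
b=[S(*p,.034) for p in[(55,251),(183,233),(201,338),(68,360)]];print("bands S",np.mean(b,0))
```

```text
[0.6039 0.0121] [0.6069 0.0127]
top v [np.float64(-0.0004), np.float64(0.0849)]
top r [np.float64(-0.0016), np.float64(0.0003)]
top t [np.float64(0.0001), np.float64(-0.0827)]
top d [np.float64(0.0689), np.float64(0.0822)]
scn v [np.float64(0.0012), np.float64(0.0825)]
scn r [np.float64(-0.0014), np.float64(-0.0007)]
scn t [np.float64(0.0017), np.float64(-0.084)]
scn d [np.float64(0.0784), np.float64(0.0791)]
cover T [ 0.5933 -0.1774] S [ 0.5941 -0.177 ]
[ 0.5946 -0.1774] [np.float64(176.16429826131767), np.float64(85.8844253541576), np.float64(-4.444120686983183), np.float64(-96.9917893572628)]
bands T [ 0.5959 -0.1774]
bands S [ 0.5966 -0.1784]
```

All within tolerance in both views; handing in.

Run:
```python
from h import *
ctrl.sign_off();print(ctrl.current_t())
```

```text
the job is handed in; nothing more can be done
the job is handed in; nothing more can be done
```

The staining line is set up and handed in, at about 44 s of the 109 s allowed. I moved the cover box, dropper, violet, red and teal jars in that order. Each was lowered slowly until a few newtons of contact, then released, and the arm was withdrawn.

Last checks, from both cameras, in the mat's frame:

| Item | Measured | Target |
|---|---|---|
| Red jar | within 2 mm of the mat centre | 15 mm |
| Teal jar (slide-box side) | 83–84 mm along the row, within 2 mm of the centre line | 83 mm, 15 mm |
| Violet jar (rack side) | 82–85 mm along the row, within 2 mm of the centre line | 83 mm, 15 mm |
| Dropper | 69 mm (top camera) or 78 mm (scene camera) behind the line, 79–82 mm along | 54–90 mm, 63–103 mm |
| Cover box | about 2–3 mm off the slide-box centre, yaw within a few degrees of it | 12 mm, 0.2 rad |

- **Disagreement:** The two cameras differ by about 9 mm on the dropper's distance behind the line. This probably comes from reading the nozzle tip. Both readings are inside tolerance, and the release point was 71 mm behind the violet target.
- **By eye only:** Jars and bottle stand upright, and the carton, forceps and slide box look unmoved. I did not measure the carton or forceps positions afterwards.

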